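# Drop the follower into the cheese mould

### The arm

A 6-joint arm with a two-finger parallel gripper is mounted at the origin on the work surface. World frame = base frame: x ahead of the robot, y to its left, z up, the work surface at z = 0. Lengths are in m, angles in rad, forces in N, time in s.
With the tool pointing down it reaches from about 0.275 to 0.825 m from the base axis. Payload 5.2 kg.
Tool frame: the origin (TCP) lies at the very end of the fingers, on their centre line; the grasp point (between the pads) lies 19 mm behind it; y points along the fingers, z is the direction in which the jaws open and shut, and the axes are right-handed (so a half turn about y gives the same grasp; the last joint's range is limited). The gripper opens to 93 mm and grips with 3 to 60 N. Pads are 15 mm wide; open, the fingers measure 128 mm over their backs; the gripper's body (75 mm by 188 mm) begins 65 mm behind the grasp point.
Start: joints at [-1.309, 0.259, 1.535, -0, 1.348, -0.203], TCP at [0.247, -0.492, 0.219] pointing down, gripper open.
Joint ranges: [-3.14, 3.14], [-0.91, 2.08], [0.19, 2.58], [-1.22, 4.36], [0.22, 2.71], [-3.12, 3.12]. Speed limits (rad/s): [2.57, 2.57, 3.14, 3.14, 3.14, 3.14].

### API

Orientations are given as a rotation vector (axis times angle).
In Python, from plant import * gives the robot as it stands.
- The arm moves only by the tool step_arm, never from a script. Its argument "motion" is a list of rows, each a list of 3 entries, a list of its own where there are three numbers: the shift along the tool's x, y, z in cm, then the turn about the tool's y in degrees, then the opening in per cent of the stroke, from 0 (shut) to 100 (fully open). In form: [[[tx, ty, tz], spin, hand], ...]. A call has 1 to 10 rows; each row is the pose to reach, as a shift and turn from the pose commanded when the call began, along the tool's axes at that moment; what a row does not reach only later rows make up. A row lasts 1/10 s, in which the tool goes at most 50 mm and 8.59 degrees, less where a joint would pass 70% of its speed; a pose out of reach is approached as far as the arm can. A call with a gripper value outside its range is refused whole. The fingers move at their own pace and stop on an object; the grip force is fixed at half the most. Time passes only in rows, so rows that repeat a pose let the fingers close. It gives the time, the measured TCP pose, the force and the opening at its end, in the units of the state.
- sense(): the state, without advancing time (a new reading comes with each control period).
- camera(name): name is "side" or "top"; returns a dict with "pixels" (420x560x3 uint8, red, green, blue), "fovy" (degrees; the focal length in pixels is half the picture's height over the tangent of half this angle, whatever the lens; pixels are square), "cx", "cy" (the principal point, pixels), "k1" (the pictures are not rectified: a ray, as slopes to the right and down, at radius r is drawn at 1 + k1 r^2 times it, then the intrinsics apply), "rvec" (rotation vector, rad) and "tvec" (3), from world to camera coordinates, as OpenCV has them. Camera axes: x right, y down, z forward; pixel columns grow to the right and rows downward; lengths in m; the calibration is good to about 2 mm. A picture is of the moment at which its call begins. There is no depth.
- close_job(): hands the job in, once; it reports no verdict.
The state is a dict: "clock": time; "joint_pos": joint angles; "qd": joint speeds; "effort": joint torques, N m; "tcp_pos": TCP position; "tool_rot": TCP orientation; "contact_force": force on the tool from outside, world axes, zero at the start; "torque": the same for the moment, N m; "width": opening from 0.0 (shut) to 1.0 (fully open).
Only numpy, scipy, OpenCV 4.12 (cv2) and the standard library are available. Lean on these libraries where they do the work, as an engineer would, in place of code of your own. Each camera call takes 0.05 s, during which the arm holds its last target.

### The job

One of the steel cheese moulds on the drain tray has its follower, the thick white disc, left lying across its rim. With your fingertips nudge the follower sideways over the rim until it drops into that mould, then press down firmly on its top, with about a kilogram's push, so that it lies flat on the cheese, and take your hand away. Do not pick up or lift the follower, leave the mould standing within a couple of centimetres of its place, and do not disturb the other things.

Things in the scene. Friction and masses are not known exactly. Their poses are not given: they have to be found in the camera images.
- mould: the open cheese mould to be closed: a round upright pot of perforated stainless steel, 114 mm across outside, 95 mm high, wall 4 mm (bore 106 mm), holding a young firm cheese whose flat top lies 18 mm below the rim. Loose, about 1.1 kg, standing on the drain mat (its underside 10 mm above the bench). Origin at the centre of its underside, z up; its yaw is of no meaning
- mould_mouth (a point): centre of that mould's mouth, level with the top of its rim, 105 mm above the bench
- follower: the loose follower: rigid white plastic disc, 100 mm across, 22 mm thick, about 160 g, small drain holes in its top. It starts flat across the mould's rim, 28 to 40 mm off centre in any direction, one side overhanging the outside, the other the mouth. Seated on the cheese it has 3 mm of play all round and stands 4 mm above the rim. Origin: centre of its underside; z up through it
- tray: fixed stainless drain tray, 370 mm (x) by 680 mm (y), lip 23 mm high, with a grey drain mat whose top is 10 mm above the bench; the three moulds stand on it in a row along y, about 210 mm apart, in any order. Origin at the centre of its underside
- closed_mould: bystander: an equal mould with cheese, already closed by its own follower, on the tray. Origin at the centre of its underside
- closed_follower: bystander: the equal white disc seated in the closed mould, 4 mm above its rim. Origin at the centre of its underside
- empty_mould: bystander: an equal mould with nothing in it, about 0.45 kg, on the tray. Origin at the centre of its underside
- rind_brush: bystander: wooden rind brush, a plain block 140 by 45 mm, 44 mm high, bristles down on the bench between the robot and the tray. Origin at the centre of its underside
- cheese_iron: bystander: cheese iron with a dark wooden T handle 85 mm wide and a steel gouge, 140 mm long, 17 mm high, lying on the bench beside the right (-y) end of the tray. Origin near mid-length, underside
- small_cheese: bystander: a ripe round cheese 110 mm across, 45 mm high, on the bench between the robot and the tray's right (-y) end. Origin at the centre of its underside
- skimmer: bystander: steel skimmer 310 mm long, its bowl 92 mm across and 22 mm high, lying on the bench beside the tray's left (+y) end. Origin near mid-length, underside
Mind the look-alikes: they are no part of the job. Leave any green or yellow look-alike of the mould alone.

How it is judged:
By the outcome, as a careful person would: the job done as asked, in the order asked, and still so for the second after the job is handed in, with the robot touching nothing.
It also fails if it takes over 45 s, if anything falls off the work surface, if the arm or the gripper's body presses on something with over 40 N, if the wrist force passes 120 N, or if a joint passes its speed limit or range.

## Working session

There is one attempt and no reset: what is moved stays moved. The work goes in short steps, Python scripts to look and compute and a tool call to move; the robot and the scene stay as the last step left them, time stands still between calls to the robot, and variables do not carry over. Pictures are saved under pics/ and viewed, and the job is handed in when it is done.

Besides the shell and the picture viewer there is one more tool, called by a JSON object that holds its "op" and its "data", one argument or row to a line. step_arm: Moves the arm, as the interface text tells. Its arguments: {"type":"object","properties":{"motion":{"type":"array"}},"required":["motion"]}

```bash
ls; mkdir -p pics; cat > h.py <<'E'
from plant import *
import numpy as np, cv2
def K(c):
    h,w=c["pixels"].shape[:2]; f=h/2/np.tan(np.radians(c["fovy"])/2)
    return np.array([[f,0,c["cx"]],[0,f,c["cy"]],[0,0,1.]]), np.array([c["k1"],0,0,0,0.])
def proj(c,P):
    k,d=K(c); return cv2.projectPoints(np.asarray(P,float).reshape(-1,1,3),np.array(c["rvec"],float),np.array(c["tvec"],float),k,d)[0].reshape(-1,2)
def unproj(c,uv,z):
    k,d=K(c); n=cv2.undistortPoints(np.asarray(uv,float).reshape(-1,1,2),k,d).reshape(-1,2)
    R=cv2.Rodrigues(np.array(c["rvec"],float))[0]; t=np.array(c["tvec"],float)
    o=-R.T@t; dd=np.c_[n,np.ones(len(n))]@R
    return o+dd*((z-o[2])/dd[:,2])[:,None]
def save(c,n): cv2.imwrite("pics/"+n,c["pixels"][:,:,::-1])
E
python3 - <<'E'
from h import *
for n in("top","side"):
    c=camera(n); save(c,n+"0.png"); print({k:v for k,v in c.items() if k!="pixels"})
    np.save(n+"0.npy",c,allow_pickle=True)
print(sense())
E
```

```text
pics
{'fovy': 45.37719381335002, 'cx': 278.81535783862023, 'cy': 203.45966142927372, 'k1': -0.17360790600154688, 'rvec': array([ 2.18554755, -2.12619679,  0.16378162]), 'tvec': array([-0.02595594,  0.49780757,  1.46743096])}
{'fovy': 57.52795840199363, 'cx': 287.4789284971764, 'cy': 210.89688715537042, 'k1': -0.08622736493553847, 'rvec': array([ 0.68313373, -2.55617764,  1.2087078 ]), 'tvec': array([0.42283824, 0.22799568, 0.87477892])}
{'clock': 0.1, 'joint_pos': array([-1.30874668e+00,  2.59254056e-01,  1.53592872e+00, -2.56027115e-06,
        1.34798219e+00, -2.02820372e-01]), 'qd': array([ 0.00084483, -0.00300738, -0.0019111 , -0.00141166,  0.00015267,
       -0.0001406 ]), 'effort': array([ 2.49501056e-03, -4.38209474e+01, -2.84644389e+01,  7.21359858e-02,
        3.62489792e-02, -5.31185208e-05]), 'tcp_pos': array([ 0.24645592, -0.49117081,  0.2179275 ]), 'tool_rot': array([-0.46466527,  1.96436073, -1.96119089]), 'contact_force': array([ 0.21814487, -0.00894131,  0.11738276]), 'torque': array([-0.01923809, -0.05923977, -0.03635801]), 'width': 1.000583232315234}
```

View pics/top0.png

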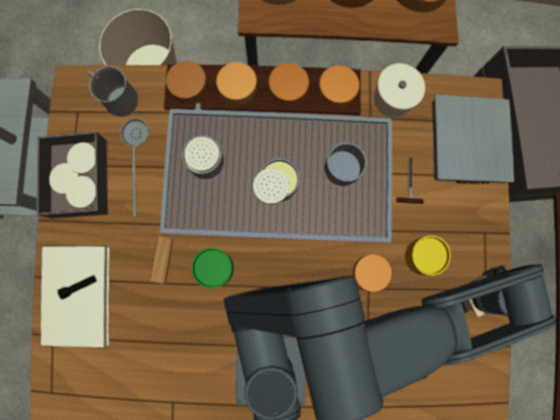

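View pics/side0.png

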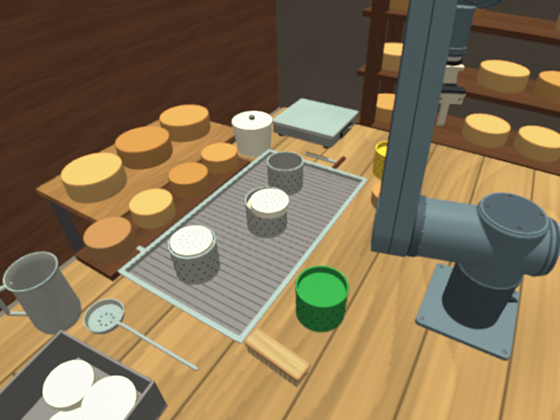

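The follower is at about (271,186) in the top picture and covers part of the middle mould, whose cheese shows at about (285,175). The closed mould is at (203,153) and the empty one at (346,163). Next I'll zoom in and measure.

```bash
cat > m.py <<'E'
from h import *
def circ(c,x,y,z,r):
    a=np.linspace(0,2*np.pi,120); return proj(c,np.c_[x+r*np.cos(a),y+r*np.sin(a),z+0*a])
def over(c,name,cs,ctr,s=5,half=60):
    u,v=int(ctr[0]),int(ctr[1]); im=c["pixels"][max(v-half,0):v+half,u-half:u+half,::-1]
    im=cv2.resize(im,None,fx=s,fy=s,interpolation=cv2.INTER_CUBIC); b=im.copy()
    for (p,col) in cs:
        q=((p-[u-half,max(v-half,0)]+.5)*s-.5)
        cv2.polylines(im,[np.round(q).astype(np.int32)],True,col,1)
    cv2.imwrite("pics/"+name,im)
E
python3 - <<'E'
from m import *
ct=np.load("top0.npy",allow_pickle=True).item(); cs=np.load("side0.npy",allow_pickle=True).item()
# white mask follower in both, fit
for n,c,uv in(("top",ct,(271,186)),("side",cs,(268,204))):
    hsv=cv2.cvtColor(c["pixels"],cv2.COLOR_RGB2HSV); print(n,hsv[uv[1]-8:uv[1]+9:4,uv[0]-30:uv[0]+31:4].tolist()[2])
print("follower guess",unproj(ct,[(271,186)],.127),"mould",unproj(ct,[(280,181)],.105))
print("closed",unproj(ct,[(202,150)],.109),"empty",unproj(ct,[(346,160)],.105), "green",unproj(ct,[(213,266)],.09))
over(ct,"t1.png",[],(275,182),12,24); over(cs,"s1.png",[],(268,205),12,24)
E
```

```text
top [[16, 44, 121], [15, 48, 107], [9, 42, 121], [28, 21, 184], [22, 47, 208], [38, 24, 215], [38, 23, 214], [35, 22, 217], [35, 21, 211], [33, 22, 210], [33, 23, 212], [35, 21, 210], [32, 65, 212], [31, 78, 216], [20, 7, 113], [16, 45, 125]]
side [[19, 19, 149], [23, 20, 154], [48, 28, 210], [26, 61, 239], [30, 11, 253], [34, 8, 254], [34, 23, 244], [33, 10, 253], [30, 9, 253], [34, 8, 254], [33, 10, 253], [28, 13, 252], [33, 19, 255], [18, 18, 142], [19, 18, 154], [20, 19, 160]]
follower guess [[0.53449795 0.01217237 0.127     ]] mould [[ 0.55363021 -0.01309398  0.105     ]]
closed [[0.63776967 0.21501837 0.109     ]] empty [[ 0.62141767 -0.20299774  0.105     ]] green [[0.30599977 0.17054146 0.09      ]]
```

View pics/t1.png

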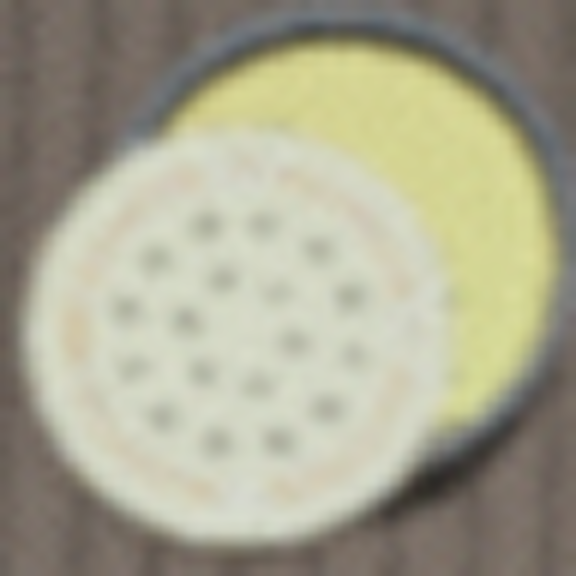

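View pics/s1.png

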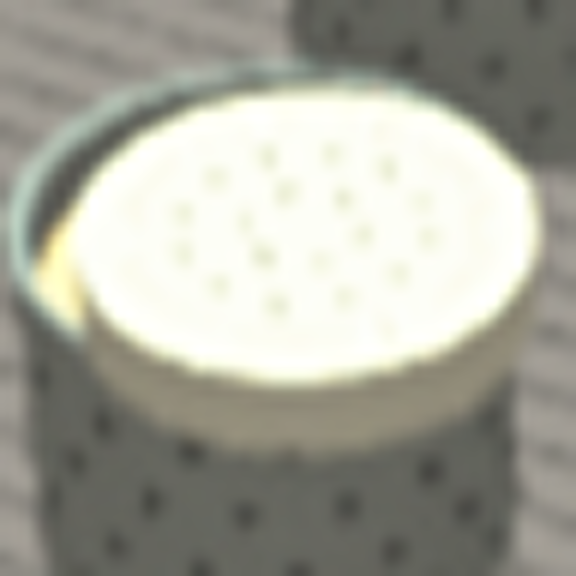

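```bash
python3 - <<'E'
from m import *
ct=np.load("top0.npy",allow_pickle=True).item(); cs=np.load("side0.npy",allow_pickle=True).item()
f=unproj(ct,[(251+235/12-.5,158+335/12-.5)],.127)[0]; m=unproj(ct,[(251+355/12-.5,158+230/12-.5)],.105)[0]
print(f,m,np.hypot(*(f-m)[:2]))
for c,n,u in((ct,"t2.png",(276,181)),(cs,"s2.png",(268,210))):
    over(c,n,[(circ(c,*f[:2],.127,.05),(0,0,255)),(circ(c,*m[:2],.105,.057),(255,0,0)),(circ(c,*m[:2],.105,.053),(0,160,0))],u,12,25)
E
```

```text
[0.53609116 0.01480294 0.127     ] [ 0.56628368 -0.01300307  0.105     ] 0.04104584619123975
```

View pics/t2.png

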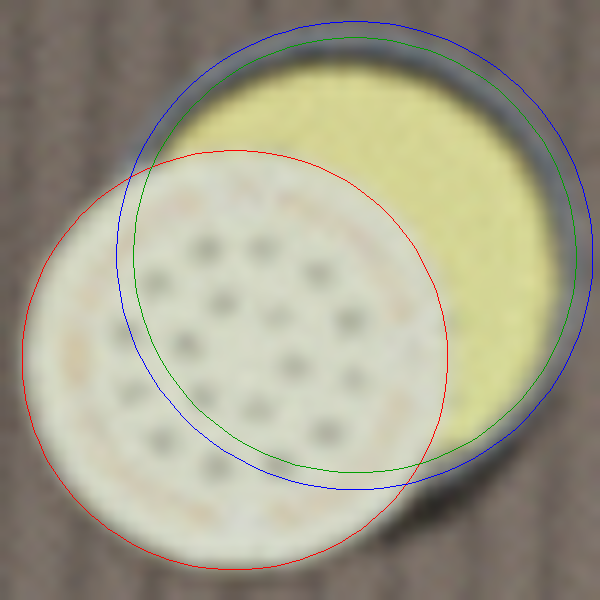

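View pics/s2.png

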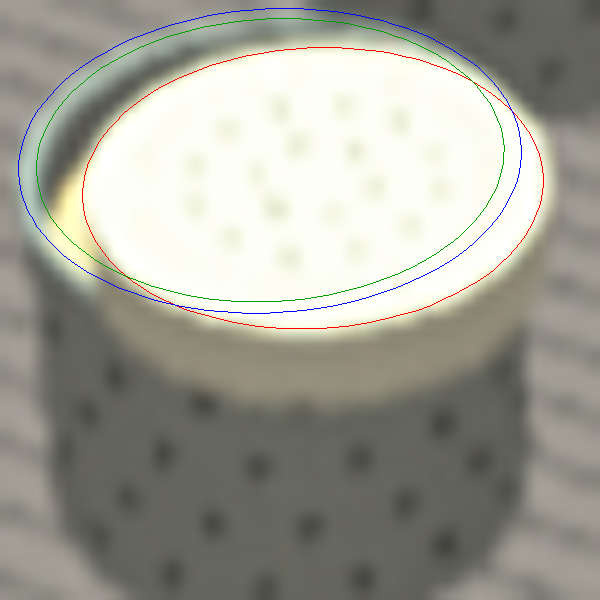

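```bash
python3 - <<'E'
from m import *
ct=np.load("top0.npy",allow_pickle=True).item(); cs=np.load("side0.npy",allow_pickle=True).item()
f=[.535,.0145]; m=[.5640,-.0105]
for c,n,u in((ct,"t3.png",(276,181)),(cs,"s3.png",(268,210))):
    over(c,n,[(circ(c,*f[:2],.127,.05),(0,0,255)),(circ(c,*m[:2],.105,.057),(255,0,0)),(circ(c,*m[:2],.010,.057),(255,0,0)),(circ(c,*m[:2],.105,.053),(0,160,0))],u,10,28)
a,b=[cv2.imread("pics/"+x) for x in("t3.png","s3.png")]
cv2.imwrite("pics/ts3.png",cv2.resize(np.hstack([a,b]),(800,400)))
E
```

```text
(no output)
```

View pics/t3.png

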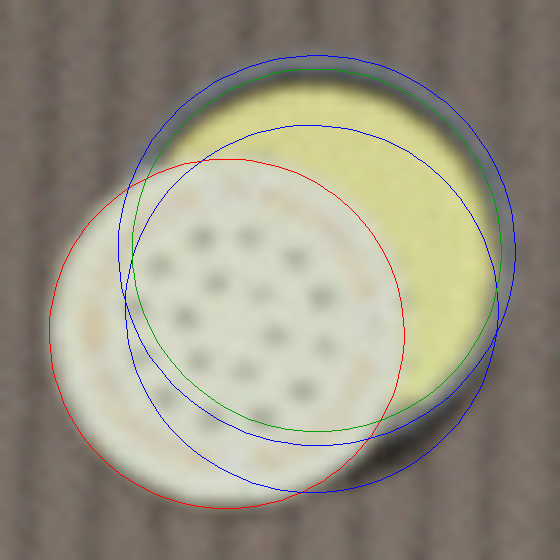

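View pics/s3.png

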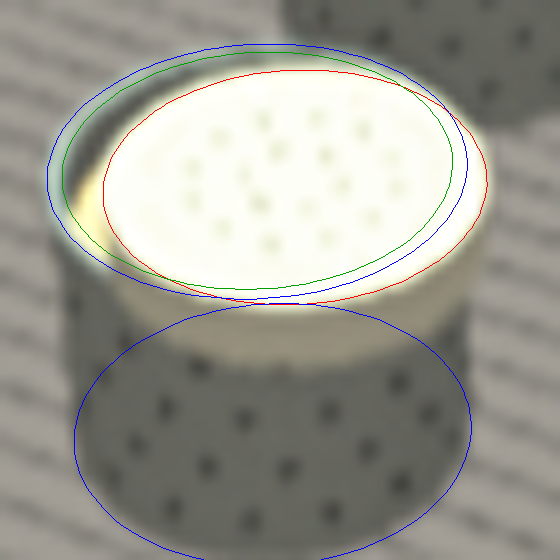

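```bash
cat > w.py <<'E'
from h import *
from scipy.spatial.transform import Rotation as Ro
f=np.array([.535,.0145]); m=np.array([.564,-.0105])
def rel(P):  # tool shift (cm) to world point P from measured pose
    s=sense(); R=Ro.from_rotvec(s["tool_rot"]).as_matrix(); return np.round(R.T@(np.asarray(P)-s["tcp_pos"])*100,2)
def axes():
    R=Ro.from_rotvec(sense()["tool_rot"]).as_matrix(); return R.round(3)
E
python3 - <<'E'
from w import *
R=axes(); print(R)
d=(m-f)/np.linalg.norm(m-f); print(d,np.linalg.norm(m-f))
P=f-d*.085; print(P, rel([*P,.2]))
R=Ro.from_rotvec(sense()["tool_rot"]).as_matrix()
for spin in np.arange(-180,181,5):
    R2=R@Ro.from_rotvec([0,np.radians(spin),0]).as_matrix()
    if abs(R2[:2,0]@d)>.995: print(spin,R2[:,0].round(3),R2[:2,0]@d)
E
```

```text
[[-0.894 -0.     0.448]
 [-0.448  0.002 -0.894]
 [-0.    -1.    -0.002]]
[ 0.75740996 -0.65293962] 0.03828837943815323
[0.47062015 0.06999987] [-45.19   1.87 -40.11]
-115 [ 0.784 -0.621 -0.001] 0.9991229375350017
-110 [ 0.727 -0.687 -0.001] 0.9989686901391106
65 [-0.784  0.621  0.001] -0.9991229375350017
70 [-0.727  0.687  0.001] -0.9989686901391105
```

{"op": "step_arm", "data": {
  "motion": [
    [[-4, 0, -3.5], 8, 43],
    [[-8, 0, -7], 16, 43],
    [[-12, 0, -10.5], 24, 43],
    [[-16, 0, -14], 32, 43],
    [[-20, 0, -17.5], 40, 43],
    [[-24, 0, -21], 48, 43],
    [[-28, 0, -25], 56, 43],
    [[-32, 0, -28.5], 64, 43],
    [[-36, 0, -32], 67.3, 43],
    [[-40, 0, -35.5], 67.3, 43]
  ]
}}

```text
clock: 1.1
tcp_pos: [0.4196, -0.0582, 0.2186]
tool_rot: [-0.674, -1.806, 1.807]
contact_force: [1.1, -0.5, 0.3]
width: 0.432
```

```bash
python3 - <<'E'
from w import *
print(axes()); s=sense(); print(s["clock"],s["tcp_pos"],s["width"],s["joint_pos"].round(2)); 
d=(m-f)/np.linalg.norm(m-f); P=f-d*.085; print(rel([*P,.2]))
E
```

```text
[[-0.756 -0.    -0.655]
 [ 0.655 -0.    -0.756]
 [-0.    -1.     0.   ]]
1.1 [ 0.41957332 -0.05822812  0.218583  ] 0.43157511801609866 [-0.4   0.03  1.81 -0.    1.3   1.88]
[  4.54   1.86 -13.03]
```

{"op": "step_arm", "data": {
  "motion": [
    [[0, 0, 0], 0, 43],
    [[0, 0, 0], 0, 43]
  ]
}}

```text
clock: 1.3
tcp_pos: [0.4194, -0.0585, 0.2184]
tool_rot: [-0.666, -1.812, 1.812]
contact_force: [0.5, -0.4, -0.4]
width: 0.43
```

```bash
python3 - <<'E'
from w import *
d=(m-f)/np.linalg.norm(m-f); P=f-d*.085; print(axes(),rel([*P,.2]))
E
```

```text
[[-0.761 -0.001 -0.648]
 [ 0.648 -0.    -0.761]
 [ 0.001 -1.     0.001]] [  4.43   1.83 -13.11]
```

{"op": "step_arm", "data": {
  "motion": [
    [[4.4, 0, -5], 0, 43],
    [[4.4, 0, -10], 0, 43],
    [[4.4, 0, -13.1], 0, 43],
    [[4.4, 0, -13.1], 0, 43],
    [[4.4, 3, -13.1], 0, 43],
    [[4.4, 6, -13.1], 0, 43],
    [[4.4, 8, -13.1], 0, 43],
    [[4.4, 8, -13.1], 0, 43]
  ]
}}

```text
clock: 2.1
tcp_pos: [0.4688, 0.066, 0.1359]
tool_rot: [-0.666, -1.803, 1.808]
contact_force: [-0.1, 0.9, -0.4]
width: 0.43
```

```bash
python3 - <<'E'
from w import *
d=(m-f)/np.linalg.norm(m-f); P=f-d*.085; print(rel([*P,.1095]), rel([*m,.1095]))
c=camera("side"); save(c,"s4.png");c=camera("top"); save(c,"t4.png")
E
```

```text
[ 0.11  2.64 -0.43] [-12.22   2.57  -0.44]
```

View pics/s4.png

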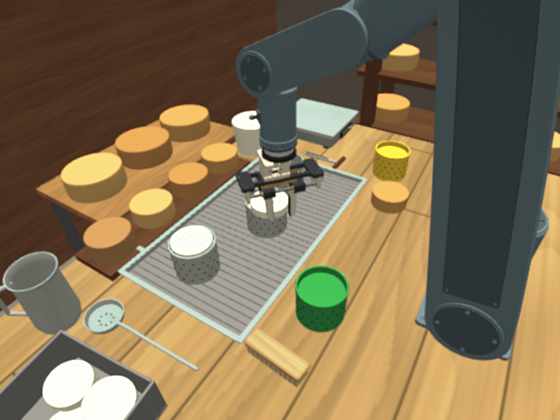

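View pics/t4.png

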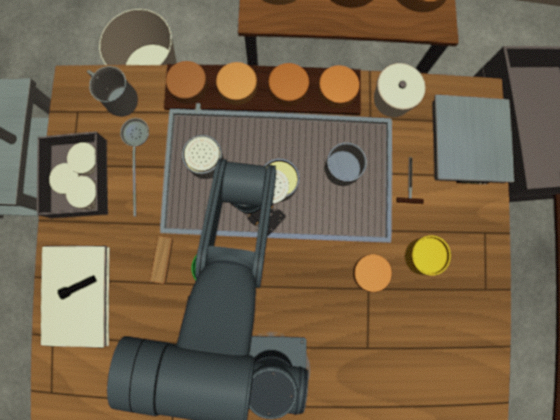

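{"op": "step_arm", "data": {
  "motion": [
    [[0, 1.5, -0.4], 0, 43],
    [[0, 2.6, -0.4], 0, 43],
    [[0, 2.6, -0.4], 0, 43],
    [[-1, 2.6, -0.4], 0, 43],
    [[-2, 2.6, -0.4], 0, 43],
    [[-2.5, 2.6, -0.4], 0, 43],
    [[-3, 2.6, -0.4], 0, 43],
    [[-3.4, 2.6, -0.4], 0, 43],
    [[-3.8, 2.6, -0.4], 0, 43],
    [[-3.8, 2.6, -0.4], 0, 43]
  ]
}}

```text
clock: 3.2
tcp_pos: [0.5033, 0.0462, 0.1126]
tool_rot: [-0.671, -1.809, 1.809]
contact_force: [-0.1, 0.4, -0.2]
width: 0.427
```

```bash
python3 - <<'E'
from m import *
import w
print(w.rel([*w.m,.1095]))
c=camera("side"); over(c,"s5.png",[],(268,205),10,35)
E
```

```text
[-8.3   0.31  0.34]
```

View pics/s5.png

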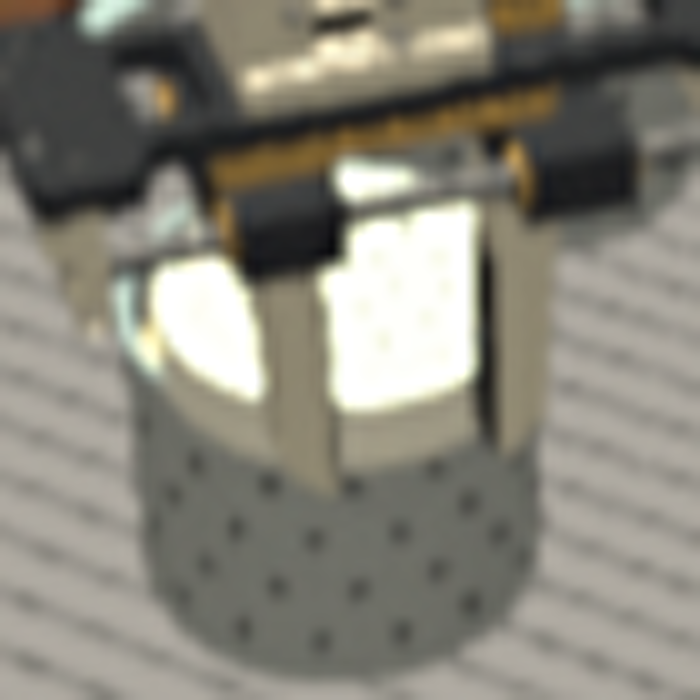

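{"op": "step_arm", "data": {
  "motion": [
    [[0, 0.3, 0.3], 0, 43],
    [[-0.4, 0.3, 0.3], 0, 43],
    [[-0.8, 0.3, 0.3], 0, 43],
    [[-1.2, 0.3, 0.3], 0, 43],
    [[-1.5, 0.3, 0.3], 0, 43],
    [[-1.5, 0.3, 0.3], 0, 43]
  ]
}}

```text
clock: 3.85
tcp_pos: [0.513, 0.0339, 0.1097]
tool_rot: [-0.672, -1.809, 1.809]
contact_force: [-0.2, 0.3, -0.0]
width: 0.432
```

```bash
python3 - <<'E'
from m import *
import w
print(w.rel([*w.m,.1095]),sense()["tcp_pos"])
c=camera("side"); over(c,"s6.png",[(circ(c,.564,-.0105,.105,.057),(255,0,0))],(268,205),10,35)
E
```

```text
[-6.77  0.03  0.04] [0.51298663 0.0339458  0.10969761]
```

View pics/s6.png

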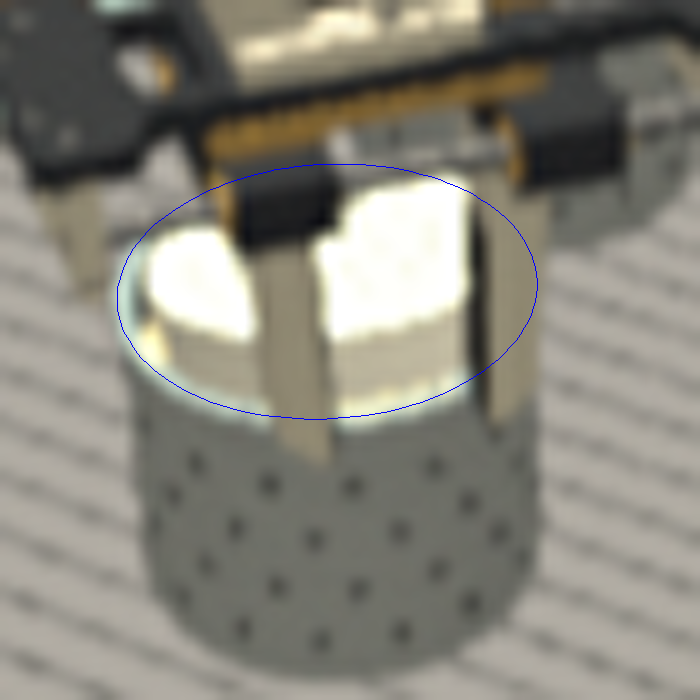

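{"op": "step_arm", "data": {
  "motion": [
    [[-0.3, 0, 0], 0, 43],
    [[-0.6, 0, 0], 0, 43],
    [[-0.9, 0, 0], 0, 43],
    [[-0.9, 0, 0], 0, 43]
  ]
}}

```text
clock: 4.3
tcp_pos: [0.5197, 0.0282, 0.1097]
tool_rot: [-0.671, -1.809, 1.809]
contact_force: [-0.2, -0.6, -0.1]
width: 0.434
```

```bash
python3 - <<'E'
from m import *
import w
print(w.rel([*w.m,.1095]),sense()["tcp_pos"])
c=camera("side"); over(c,"s7.png",[(circ(c,.564,-.0105,.105,.057),(255,0,0))],(268,205),10,35)
E
```

```text
[-5.88  0.02  0.05] [0.51968893 0.02822888 0.10967392]
```

View pics/s7.png

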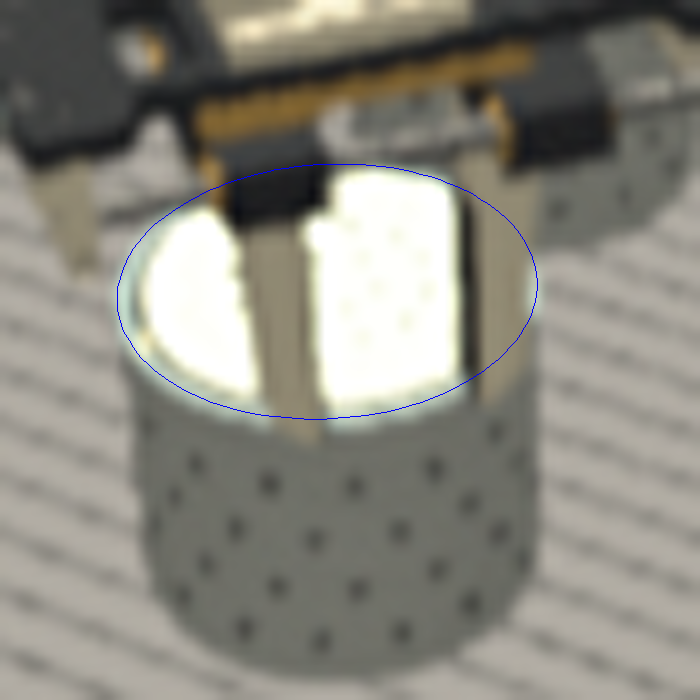

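It looks as if it dropped in. I'll lift the hand clear and check.

{"op": "step_arm", "data": {
  "motion": [
    [[0.5, -1, 0], 0, 43],
    [[1, -4, 0], 0, 20],
    [[4, -8, 0], 0, 0],
    [[8, -8, 0], 0, 0],
    [[12, -8, 0], 0, 0],
    [[12, -8, 0], 0, 0]
  ]
}}

```text
clock: 4.95
tcp_pos: [0.4243, 0.1094, 0.1906]
tool_rot: [-0.667, -1.812, 1.81]
contact_force: [0.4, -0.2, 0.0]
width: 0.046
```

```bash
python3 - <<'E'
from m import *
import w
print(w.rel([*w.m,.14]),sense()["tcp_pos"])
for n,u in(("side",(268,210)),("top",(276,181))):
    c=camera(n); over(c,n+"8.png",[(circ(c,.564,-.0105,.105,.057),(255,0,0)),(circ(c,.564,-.0105,.109,.05),(0,0,255))],u,10,30)
a,b=[cv2.imread("pics/"+x) for x in("side8.png","top8.png")]
cv2.imwrite("pics/b8.png",cv2.resize(np.hstack([a,b]),(800,400)))
E
```

```text
[-18.42   5.04   0.04] [0.42427533 0.10937316 0.19063991]
```

View pics/b8.png

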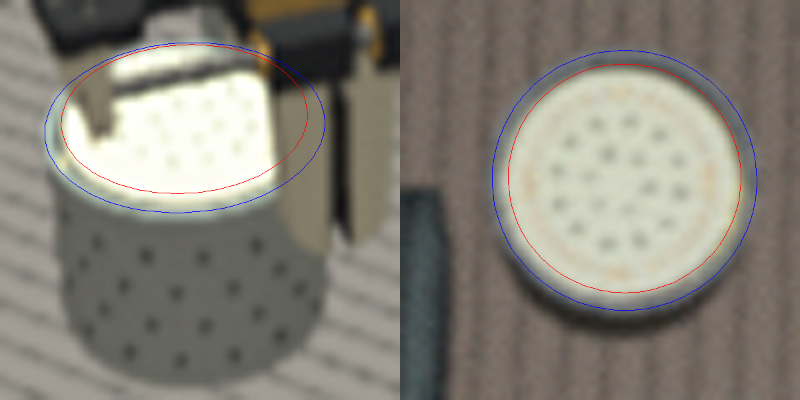

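In the top picture the disc sits inside the rim and the mould hasn't moved. Next is the press at the centre with closed fingers.

{"op": "step_arm", "data": {
  "motion": [
    [[-5, 0, 0], 0, 0],
    [[-10, 0, 0], 0, 0],
    [[-15, 0, 0], 0, 0],
    [[-18.4, 0, 0], 0, 0],
    [[-18.4, 3, 0], 0, 0],
    [[-18.4, 6, 0], 0, 0],
    [[-18.4, 7, 0], 0, 0],
    [[-18.4, 7.5, 0], 0, 0],
    [[-18.4, 7.5, 0], 0, 0]
  ]
}}

```text
clock: 5.95
tcp_pos: [0.5681, -0.0134, 0.1148]
tool_rot: [-0.671, -1.809, 1.809]
contact_force: [-0.7, 0.6, -0.3]
width: 0.003
```

{"op": "step_arm", "data": {
  "motion": [
    [[0.4, 0.2, 0], 0, 0],
    [[0.4, 0.4, 0], 0, 0],
    [[0.4, 0.5, 0], 0, 0],
    [[0.4, 0.5, 0], 0, 0]
  ]
}}

```text
clock: 6.35
tcp_pos: [0.5648, -0.0103, 0.1101]
tool_rot: [-0.671, -1.81, 1.81]
contact_force: [0.5, -0.4, -0.1]
width: 0.002
```

{"op": "step_arm", "data": {
  "motion": [
    [[0, 0.1, 0], 0, 0],
    [[0, 0.1, 0], 0, 0]
  ]
}}

```text
clock: 6.55
tcp_pos: [0.565, -0.0105, 0.1093]
tool_rot: [-0.671, -1.81, 1.809]
contact_force: [-0.7, 0.1, 3.6]
width: 0.004
```

{"op": "step_arm", "data": {
  "motion": [
    [[0, 0.05, 0], 0, 0],
    [[0, 0.05, 0], 0, 0]
  ]
}}

```text
clock: 6.75
tcp_pos: [0.565, -0.0105, 0.1093]
tool_rot: [-0.672, -1.81, 1.809]
contact_force: [-1.4, 1.6, 7.5]
width: 0.004
```

{"op": "step_arm", "data": {
  "motion": [
    [[0, 0.05, 0], 0, 0],
    [[0, 0.05, 0], 0, 0],
    [[0, 0.05, 0], 0, 0]
  ]
}}

```text
clock: 7.05
tcp_pos: [0.565, -0.0104, 0.1092]
tool_rot: [-0.672, -1.81, 1.81]
contact_force: [-4.5, 1.3, 11.2]
width: 0.003
```

{"op": "step_arm", "data": {
  "motion": [
    [[0, 0.03, 0], 0, 0],
    [[0, 0.03, 0], 0, 0],
    [[0, 0.03, 0], 0, 0],
    [[0, 0.03, 0], 0, 0],
    [[0, 0.03, 0], 0, 0]
  ]
}}

```text
clock: 7.55
tcp_pos: [0.565, -0.0105, 0.1092]
tool_rot: [-0.672, -1.81, 1.81]
contact_force: [-4.7, 1.4, 12.8]
width: 0.002
```

The tip stops at z = 0.109 under about 13 N, which matches the seated height. I'll retract straight up, then move away to the side.

{"op": "step_arm", "data": {
  "motion": [
    [[0, -0.2, 0], 0, 0],
    [[0, -1, 0], 0, 0],
    [[0, -4, 0], 0, 0],
    [[0, -8, 0], 0, 0],
    [[4, -10, 0], 0, 0],
    [[9, -10, 0], 0, 0],
    [[13, -10, 0], 0, 0],
    [[17, -10, 0], 0, 0],
    [[19, -10, 0], 0, 0],
    [[19, -10, 0], 0, 0]
  ]
}}

```text
clock: 8.55
tcp_pos: [0.4185, 0.1149, 0.2078]
tool_rot: [-0.668, -1.811, 1.811]
contact_force: [0.7, -0.3, 0.1]
width: 0.003
```

```bash
python3 - <<'E'
from m import *
for n,u in(("side",(268,210)),("top",(276,181))):
    c=camera(n); save(c,n+"9f.png"); over(c,n+"9.png",[(circ(c,.564,-.0105,.105,.057),(255,0,0)),(circ(c,.564,-.0105,.109,.05),(0,0,255))],u,10,30)
a,b=[cv2.imread("pics/"+x) for x in("side9.png","top9.png")]
cv2.imwrite("pics/b9.png",cv2.resize(np.hstack([a,b]),(800,400)))
a,b=[cv2.imread("pics/"+x) for x in("side9f.png","top9f.png")]
cv2.imwrite("pics/b9f.png",cv2.resize(np.hstack([a,b]),(800,300)))
E
```

```text
(no output)
```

View pics/b9.png

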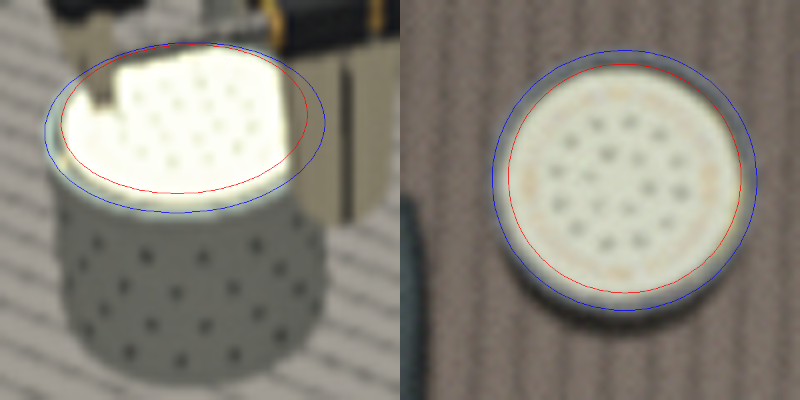

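View pics/b9f.png

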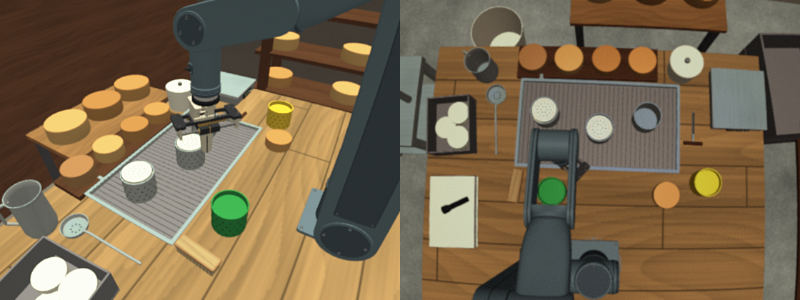

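```bash
python3 -c "
from plant import *
print(close_job())"
```

```text
the job is handed in; nothing more can be done
None
```

The follower is seated in the middle mould, and I handed the job in with about 9 s on the clock. I got no verdict back.

- **Nudge:** I pushed it about 38 mm sideways over the rim with two partly opened fingertips until it dropped in. It was never gripped or lifted.
- **Press:** With closed fingertips on the centre of its top I pushed down to about 13 N, a bit over the kilogram asked for. There was also a sideways force of up to about 5 N. The tip stopped at z = 0.109 m, which is the height expected for the disc lying flat, 4 mm above the rim.
- **Last checks:** After I moved the hand away, the force read near zero. In the top picture the disc lies inside the rim, and the mould matches its starting outline to within a millimetre or two. The other things look undisturbed, though part of the bench was behind the arm.
- **Disagreement:** The side camera shows both outlines about 1 to 2 mm off from the top camera. It did so before any contact too, so I put it down to calibration. The hand also hid part of the disc in the last side picture, so "flat" rests mostly on the stop height and the top picture.

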